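Set up a tube block and scale card on a copy stand

ROBOT

A 7-joint arm with a two-finger parallel gripper is mounted at the origin on a cart in front of the work surface, level with it; the furniture and walls round the work are solid. World frame = base frame: x ahead of the robot, y to its left, z up, the work surface at z = 0. Lengths are in m, angles in rad, forces in N, time in s.
With the tool pointing down it reaches from about 0.425 to 0.925 m from the base axis. Payload 6.8 kg.
Tool frame: the origin (TCP) lies on the front face of the gripper's body, between the roots of the fingers; the fingertips stand 73 mm ahead of it and the grasp point (between the pads) lies 54 mm ahead of it (env.nose_length is the distance from the TCP to the fingertips, in m); z points along the fingers, y is the line along which they close (so a half turn about z gives the same grasp; the last joint's range is limited). The gripper opens to 85 mm and grips with 20 to 120 N. Pads are 22 mm wide; open, the fingers measure 114 mm over their backs; the gripper's body (76 mm by 85 mm) begins 54 mm behind the grasp point. The pads swing forward as they close: fully open they stand 13 mm farther back than shut.
Start: joints at [-1.212, 0.477, 0.022, 1.555, -0.011, 1.109, -0.083], TCP at [0.304, 0.603, 0.304] pointing down, gripper open.
Joint ranges: [-2.96, 2.96], [-0.34, 2.1], [-1.41, 1.46], [0.24, 2.44], [-1.37, 4.51], [0.17, 1.92], [-2.96, 2.96]. Speed limits (rad/s): [2.39, 2.39, 3.14, 3.14, 3.14, 3.14, 3.14].

INTERFACE

Orientations are given as a unit quaternion [w, x, y, z].
In Python, from cell import env, kin, camera, calibration, job gives the robot as it stands. The module is installed in compiled form; this text tells all that it offers. Calls block until the motion is done:
- env.reach(position, orientation): joint-space move of the TCP to a pose.
- env.movel(position, velocity=0.15, rot=None, stop_force=None): straight line of the TCP; rot=None keeps the orientation; velocity is the mean speed in m/s. With stop_force (N) it stops when the force on the tool has changed by that much, and returns True; else False.
- env.goto_joints(angles): joint-space move.
- env.grip(opening, f_grip=None): finger opening in m; f_grip is the grip in N (None keeps the last); returns when the fingers have stopped.
- env.dwell(seconds).
- kin.inverse_kinematics(position, orientation): joint angles nearest the present ones, or None.
- env.get_state(): the state.
- camera(name): name is "scene" or "top" or "wrist"; returns (picture, depth): 420x560x3 uint8, blue, green, red; 420x560 float32, m along the optical axis (not along the pixel's ray), 0 where there is no reading.
- calibration(name): a dict with "fx", "fy", "cx", "cy" (pixels), "rvec" (rotation vector, rad) and "tvec" (3), from world to camera coordinates, as OpenCV has them. Camera axes: x right, y down, z forward; pixel columns grow to the right and rows downward; lengths in m; the calibration is good to about 2 mm. A picture is of the moment at which its call begins: read the wrist's pose just before it. calibration takes no time and is no camera call; for the wrist camera it gives the pose at the moment of the call.
A pose or a line that the arm cannot do raises env.PlanningError and nothing moves.
- job.job_done(): hands the job in; it is judged then, once.
The state is a dict: "time": time; "qpos": joint angles; "joint_velocities": joint speeds; "joint_torque": joint torques, N m; "tcp_pos": TCP position; "orientation": TCP orientation; "force": force on the tool from outside, world axes, zero at the start; "torque": the same for the moment, N m; "opening": finger opening in m; "gripper_force": force on a finger pad.
Only numpy, scipy, OpenCV 4.12 (cv2) and the standard library are available. Lean on these libraries where they do the work, as an engineer would, in place of code of your own. Each camera call takes 0.05 s, during which the arm holds its last target. There are 200 camera calls.

TASK

Get the copy stand ready for a record photo. First set the microtube block that lies near the stand gently down on the slippery tilted plate, its long side in line with the long side fence and at least two centimetres clear of both fences, and let go so that it slides down by itself and lies snug in the corner between them. Then hang the tent-shaped scale card gently over the bar behind the plate, one flap on each side, and leave the other things on the bench where they are.

Things in the scene. Friction and masses are not known exactly. Their poses are not given: they have to be found in the camera images.
- stand: copy stand, fixed: grey foot slab 290x175x8 mm with a tilted plate and, behind it, a horizontal bar on two posts. Origin on the bench under its middle, z up; x from the plate's low front end to the bar, y to the left along the bar. The bar (12 mm diameter) lies at x = +128, 150 mm up; post clamps 18x14x20 mm at y = +-78 mm leave 142 mm free between
- plate: the stand's slippery white plate, 190 (x) x 140 (y) mm, with 2 dark steel fences 8 mm thick, 28 mm high. Origin: the locating corner on its upper surface, where the fences' inner faces meet, at (-115,-70,32) mm in the stand. x runs uphill along the long side fence, y uphill along the front end fence (13 degrees each), z normal. Friction about 0.1: a part let go on the plate slides to the corner
- tube_block: orange microtube block, body 50 (x) x 105 (y) x 26 mm, 31 mm over the tube lids, 0.09 kg, loose on the bench near the stand (a like one, fixed at the far right behind the forceps, is not meant). Origin at the centre of its underside, long axis y, z up. Grip it across the 50 mm sides. Seated in the corner, long axis along plate x, its origin is at about (52, 25, 0) mm in the plate's frame; either end may lead
- scale_card: white rigid tent-shaped card with black ticks, standing on the bench, 0.06 kg, 80 mm long (y), 71 high. Origin midway between its feet, z up. Parallel flaps from z = 20 to 56 mm, 30 outside, 24 inside (x): grip across them from above. Skirts below flare to 46 mm; above, a 45-degree roof fold, peak at 71. Hung, its origin is 58 mm below the bar's axis
- bar_mid (a point): middle of the bar's axis, between the posts. Left of the stand is a fixed microscope over x 270-870, y -90 to 200 mm from the robot's base: stage 200 mm high, eyepieces (near the robot) 430, head (x over 600) 520; pass over it or go round it
- chamber_case: grey flat case 52 x 93 x 18 mm, a bystander; origin at the centre of its underside
- dish_e: clear round dish 60 mm wide, 15 mm high, a bystander; origin at the centre of its underside
- dust_cap: black round cap 63 mm wide, 12 mm high, a bystander; origin at the centre of its underside
There are look-alikes about, which are no part of the job. There is more than one size of the tube_block; the one meant has the size given above.

How it is judged:
By the outcome, as a careful person would: the job done as asked, in the order asked, and still so for the second after the job is handed in, with the robot touching nothing.
It also fails if it takes over 72 s, if anything falls off the work surface, if the arm or the gripper's body presses on something with over 40 N, if the wrist force passes 120 N, or if a joint passes its speed limit or range.

## Working session

There is one attempt and no reset: what is moved stays moved. The work goes in short steps, each a Python script; the robot and the scene stay as the last script left them, time stands still between calls to the robot, and variables do not carry over. Pictures are saved under pics/ and viewed, at most 10 in all, crops included, and the job is handed in when it is done.

```bash
mkdir -p pics
cat > h.py <<'E'
import numpy as np, cv2
from cell import env, kin, camera, calibration, job
from scipy.spatial.transform import Rotation as R
def cloud(name):
    c=calibration(name); im,d=camera(name)
    v,u=np.mgrid[:420,:560]
    P=np.stack([(u-c['cx'])/c['fx']*d,(v-c['cy'])/c['fy']*d,d],-1)
    M=cv2.Rodrigues(np.array(c['rvec'],float))[0]
    W=(P-np.array(c['tvec']).ravel())@M
    W[d==0]=np.nan
    return im,W
E
python3 - <<'E'
from h import *
for n in("top","scene"):
    im,W=cloud(n); np.save(n+'.npy',W); cv2.imwrite(f'pics/{n}0.png',im); cv2.imwrite(f'{n}.png',im)
s=env.get_state();print(s['time'],s['tcp_pos'],s['orientation'],s['opening'])
E
```

```text
0.1 [0.30359686 0.6024249  0.30306024] [-1.29568473e-04  2.31289442e-01  9.72884670e-01 -7.71728711e-04] 0.08531661868278721
```

View pics/top0.png

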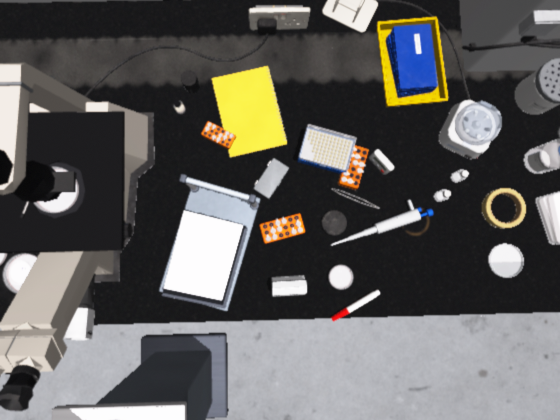

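View pics/scene0.png

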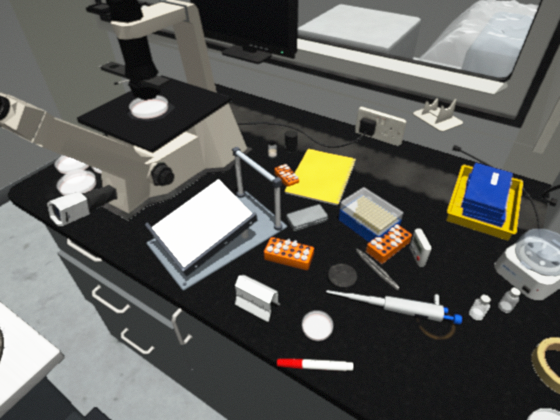

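The top view shows the tube block at (282,228), with look-alikes at (353,167) and (218,134). The scale card is at (289,286), the stand's plate around (205,255), and the bar runs from (185,180) to (257,200).

Run:
```python
import numpy as np, cv2
im=cv2.imread('top.png'); W=np.load('top.npy')
def box(r0,r1,c0,c1,zmin,zmax=.3,col=None):
    m=np.zeros((420,560),bool); m[r0:r1,c0:c1]=1
    m&=(W[...,2]>zmin)&(W[...,2]<zmax)
    if col is not None: m&=col
    return m
def rect(n,m):
    P=W[m]; (c,s,a)=cv2.minAreaRect((P[:,:2]*1000).astype(np.float32))
    print(n,m.sum(),np.round(c,1),np.round(s,1),round(a,1),'z',np.percentile(P[:,2],[5,50,95]).round(4)); return P
rect('block',box(205,250,255,310,.015))
rect('blockbody',box(205,250,255,310,.02,.0285))
rect('blockS',box(115,150,195,240,.01))
rect('blockF',box(140,195,335,372,.015))
P=rect('card',box(268,302,265,315,.01))
rect('cardtop',box(268,302,265,315,.06))
rect('cardlow',box(268,302,265,315,.002))
P=rect('bar',box(170,215,175,265,.135,.17))
# bar line
c=P.mean(0);u,s,v=np.linalg.svd(P-c);print('barline',c,v[0],s)
# plate
m=box(215,300,165,240,.02,.15,im.min(-1)>200)
P=W[m]; 
for k in range(5):
    c=P.mean(0);u,s,v=np.linalg.svd(P-c,full_matrices=False);n=v[2]*np.sign(v[2][2]); d=(P-c)@n; P=P[abs(d)<.004]
print('plate n',n,c,len(P),'tilt',np.degrees(np.arccos(n[2])))
rect('plate',m)
rect('case',box(155,200,250,292,.008,.03))
rect('foot',box(175,312,155,262,.004,.012))
for p in [(187,375),(185,180),(257,200),(209,211),(243,215),(225,292),(165,287)]:print(p,W[p[1],p[0]].round(3))
W2=np.load('scene.npy')
P=W2[145:190,230:285].reshape(-1,3);P=P[(P[:,2]>.14)&(P[:,2]<.175)&(P[:,0]<1)];print('scene bar',len(P),P.mean(0),P.min(0),P.max(0))
x=cv2.resize(im[165:310,150:320],None,fx=4,fy=4,interpolation=cv2.INTER_CUBIC);cv2.imwrite('pics/crop1.png',x)
```

```text
block 854 [ 590.3 -400.8] [ 97.  103.5] 13.7 z [0.0224 0.0271 0.0328]
blockbody 544 [ 589.9 -401.2] [ 95.7 102.9] 13.9 z [0.0224 0.0259 0.0281]
blockS 581 [ 816.5 -258.8] [93.  87.7] 86.8 z [0.0105 0.0203 0.0254]
blockF 1244 [ 721.2 -575.1] [103.8 104.8] 70.4 z [0.0229 0.0315 0.0646]
card 550 [ 425.6 -418.2] [41.  79.6] 1.4 z [0.0131 0.0612 0.0702]
cardtop 310 [ 425.9 -418.6] [26.9 78.5] 2.8 z [0.0606 0.0649 0.0709]
cardlow 817 [ 429.1 -421.6] [121.4  80.6] 88.4 z [0.0023 0.0563 0.0695]
bar 470 [ 649.8 -265.2] [170.2  17.7] 72.1 z [0.1508 0.1555 0.1612]
barline [ 0.64952029 -0.26477724  0.15572403] [-3.07082581e-01 -9.51682703e-01  5.67009277e-04] [1.13494301 0.08650346 0.06441123]
plate n [-0.27854689 -0.14642573  0.94919499] [ 0.50398951 -0.21890185  0.06931763] 4547 tilt 18.342010966912056
plate 4681 [ 504.  -219.2] [136.6 189.6] 72.5 z [0.0442 0.0696 0.094 ]
case 718 [ 686.1 -377. ] [ 51.6 109.5] 55.3 z [0.0136 0.0181 0.0215]
foot 2279 [ 538.9 -221. ] [265.5 336.9] 88.6 z [0.0045 0.0079 0.0109]
(187, 375) [ 0.109 -0.089 -0.417]
(185, 180) [ 0.67  -0.196  0.16 ]
(257, 200) [ 0.64  -0.346  0.011]
(209, 211) [ 0.615 -0.227  0.011]
(243, 215) [ 0.604 -0.311  0.007]
(225, 292) [ 0.419 -0.267  0.049]
(165, 287) [ 0.436 -0.13   0.066]
scene bar 374 [ 0.64437616 -0.27282654  0.15356199] [ 0.61585236 -0.34843949  0.14074015] [ 0.68005589 -0.18234279  0.16170398]
```

View pics/crop1.png

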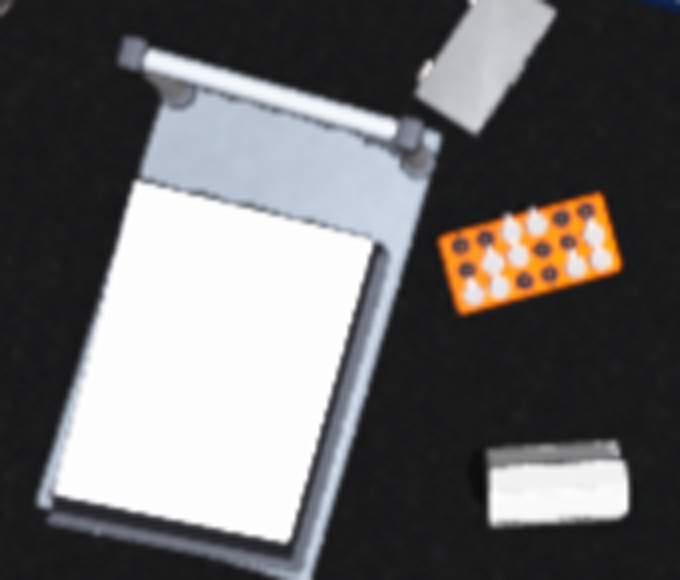

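The crop shows the plate with its dark fences at the right and front, the bar on two posts with clamps at (130,50) and (410,130), the orange block centred at (530,253), and the card at (557,485). The stand pose fits the description to about 1 mm. Next I'll get the block and card poses, and check IK for the way over the microscope.

```bash
cat >> h.py <<'E'
yaw=np.arctan2(-.3071,.9517)
Rs=R.from_euler('z',yaw)
bar_mid=np.array([.6496,-.2652,.150])
S0=bar_mid-Rs.apply([.128,0,.150])
t=np.tan(np.radians(13)); n=np.array([-.2225,-.2225,0]); n[2]=np.sqrt(1-n@n)
px=np.array([n[2],0,-n[0]]);px/=np.linalg.norm(px)
Rp=Rs*R.from_matrix(np.stack([px,np.cross(n,px),n],1))
P0=S0+Rs.apply([-.115,-.07,.032])
def plate(p): return P0+Rp.apply(p)
def q(z,y):   # tool orientation from z axis and closing axis
    z=np.array(z,float);y=np.array(y,float);y-=z*(y@z);y/=np.linalg.norm(y)
    a=R.from_matrix(np.stack([np.cross(y,z),y,z],1)).as_quat()
    return a[[3,0,1,2]]
def down(ang): return q([0,0,-1],[np.cos(ang),np.sin(ang),0])
def raypts(name,uv,z):
    c=calibration(name);M=cv2.Rodrigues(np.array(c['rvec'],float))[0];o=-M.T@np.array(c['tvec']).ravel()
    uv=np.asarray(uv,float);d=np.stack([(uv[:,0]-c['cx'])/c['fx'],(uv[:,1]-c['cy'])/c['fy'],np.ones(len(uv))],1)@M
    return o+d*((z-o[2])/d[:,2])[:,None]
def prect(name,mask,z):
    v,u=np.nonzero(mask);P=raypts(name,np.stack([u,v],1),z)
    return cv2.minAreaRect((P[:,:2]*1000).astype(np.float32))
E
python3 - <<'E'
from h import *
im=cv2.imread('top.png').astype(int)
m=np.zeros((420,560),bool);m[205:250,255:310]=1
k=cv2.morphologyEx((m&(im[...,2]>130)).astype(np.uint8),cv2.MORPH_OPEN,np.ones((3,3)))
print('block',prect('top',k>0,.026))
m[:]=0;m[265:305,262:318]=1
print('card',prect('top',m&(im.max(-1)>60),.05))
print('plate c',plate([.095,.07,0]),Rp.apply([0,0,1]),'corner',P0)
J0=np.array(env.get_state()['qpos']);
for az in (63,30,0,-35):
  for r,z in((.5,.6),(.5,.66),(.6,.66)):
    a=np.radians(az);J=kin.inverse_kinematics([r*np.cos(a),r*np.sin(a),z],down(a+np.pi/2-.0))
    print(az,r,z,None if J is None else np.round(J,2))
for nm,p,o in[('blk',[.59,-.401,.08],down(.23)),('blk+pi',[.59,-.401,.08],down(.23+np.pi)),
  ('pl',plate([.095,.07,.068]),q(-Rp.apply([0,0,1]),Rp.apply([0,1,0]))),('pl-',plate([.095,.07,.068]),q(-Rp.apply([0,0,1]),Rp.apply([0,-1,0]))),
  ('card',[.426,-.418,.1],down(0)),('card+',[.426,-.418,.1],down(np.pi)),('bar',bar_mid+[0,0,.05],down(yaw)),('bar+',bar_mid+[0,0,.05],down(yaw+np.pi)),('barhi',bar_mid+[0,0,.15],down(yaw))]:
    J=kin.inverse_kinematics(p,o);print(nm,None if J is None else np.round(J,2))
E
```

```text
block ((568.0886840820312, -406.1329040527344), (51.124534606933594, 105.03579711914062), 13.867051124572754)
card ((430.2200012207031, -418.7933044433594), (47.65547180175781, 84.34867095947266), 1.5365058183670044)
plate c [ 0.50244384 -0.21955861  0.06884495] [-0.28007694 -0.14342039  0.94920361] corner [ 0.39684537 -0.25719387  0.032     ]
63 0.5 0.6 [-1.01  0.06 -0.23  1.46  0.01  1.63  1.43]
63 0.5 0.66 [-1.03  0.07 -0.21  1.32  0.01  1.76  1.43]
63 0.6 0.66 [-1.04  0.26 -0.24  1.09  0.06  1.8   1.42]
30 0.5 0.6 [-0.72  0.04  0.07  1.47 -0.    1.63  1.45]
30 0.5 0.66 [-0.74  0.05  0.1   1.33 -0.01  1.75  1.45]
30 0.6 0.66 [-0.67  0.25  0.06  1.1  -0.02  1.79  1.48]
0 0.5 0.6 [-0.64  0.02  0.53  1.5  -0.01  1.62  1.47]
0 0.5 0.66 [-0.67  0.04  0.58  1.36 -0.02  1.75  1.48]
0 0.6 0.66 [-0.49  0.27  0.55  1.13 -0.14  1.78  1.59]
-35 0.5 0.6 [-1.08 -0.25  1.33  1.52  0.24  1.68  1.23]
-35 0.5 0.66 [-0.58  0.03  1.14  1.38 -0.03  1.75  1.51]
-35 0.6 0.66 [-0.25  0.45  1.32  1.15 -0.45  1.84  1.87]
blk [ 0.08  0.9   0.68  1.62 -0.7   0.87  1.27]
blk+pi [-0.16  1.25  1.25  1.64 -1.26  1.25 -1.53]
pl [ 0.04  0.5   0.5   2.16 -1.02  0.59  2.64]
pl- [-0.05  0.53  0.63  2.16 -1.1   0.64 -0.43]
card [ 0.21  0.71  0.64  1.92 -0.63  0.72  1.22]
card+ [-0.1   1.12  1.26  1.94 -1.22  1.14 -1.46]
bar [-0.19  0.75  0.78  1.61 -0.6   1.03  0.46]
bar+ [-0.38  1.03  1.26  1.62 -1.02  1.28 -2.39]
barhi [-0.25  0.68  0.9   1.53 -0.55  1.2   0.43]
```

Run:
```python
from h import *
a=np.radians(63.2)
env.reach([.5*np.cos(a),.5*np.sin(a),.66],down(a))
J=np.array(env.get_state()['qpos']);print(J.round(2),env.get_state()['time'])
J[0]+=1.75;env.goto_joints(J)
s=env.get_state();print(s['tcp_pos'],s['time'],s['force'])
env.reach([.568,-.406,.28],down(np.radians(13.9)))
env.grip(.072)
s=env.get_state();print(s['qpos'],s['tcp_pos'],s['time'],s['force'],s['opening'])
im,W=cloud('wrist');cv2.imwrite('pics/w1.png',im);np.save('w1.npy',W)
k=((im[...,2]>130)&(im[...,0]<90)&(im[...,1]<170)).astype(np.uint8)
nn,l,st,c=cv2.connectedComponentsWithStats(cv2.morphologyEx(k,cv2.MORPH_CLOSE,np.ones((9,9))))
for i in range(1,nn):
    if st[i,4]>1500: print(st[i],prect('wrist',l==i,.026),np.nanmedian(W[l==i],0))
W=np.load('top.npy');print('top med',np.nanmedian(W[222:236,272:294].reshape(-1,3),0), raypts('top',[[282,228]],.026))
```

```text
[-1.26  0.06  0.04  1.33 -0.    1.75 -0.12] 1.575
[ 0.4001041  -0.3007601   0.65824368] 4.2833 [-0.15196821 -0.08110353 -0.95917783]
[ 5.30714850e-01  5.34616130e-01  8.80722400e-04  1.51591391e+00
 -4.88030005e-04  1.08988373e+00  7.74193129e-01] [ 0.56811131 -0.40607725  0.28078806] 6.15 [-0.1175951  -0.2807405   0.34202648] 0.0719614404159309
[ 255  125   52  105 3805] ((566.7452392578125, -408.3050537109375), (47.71014404296875, 102.1292495727539), 13.991318702697754) [ 0.56817218 -0.40650085  0.02651643]
top med [ 0.56571157 -0.40805155  0.0272955 ] [[ 0.5676664  -0.40619513  0.026     ]]
```

View pics/w1.png

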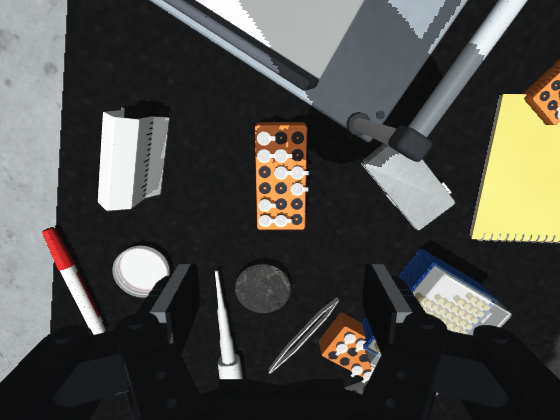

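The wrist view shows the block at (281,176), which agrees with the top view to about 2 mm. The card is at (133,160), the case at (410,185), and the finger path is clear. Now I'll grasp the block and hover over the plate.

Run:
```python
from h import *
env.movel([.5675,-.4065,.12],velocity=.25)
print(env.movel([.5675,-.4065,.075],velocity=.12,stop_force=15))
env.grip(.0,f_grip=35)
s=env.get_state();print(s['tcp_pos'],s['opening'],s['gripper_force'],s['force'],s['time'])
assert .04<s['opening']<.056
env.movel([.5675,-.4065,.24],velocity=.25)
up=Rp.apply([0,0,1]);J=np.array(env.get_state()['qpos']);best=None
for sg in(1,-1):
    o=q(-up,Rp.apply([0,sg,0]));K=kin.inverse_kinematics(plate([.095,.072,.125]),o)
    if K is not None: print(sg,np.round(K,2),abs(np.array(K)-J).max()); best=min(best,(abs(np.array(K)-J).max(),sg)) if best else (abs(np.array(K)-J).max(),sg)
o=q(-up,Rp.apply([0,best[1],0]))
env.reach(plate([.095,.072,.125]),o)
s=env.get_state();print(s['tcp_pos'],plate([.095,.072,.125]),s['opening'],s['force'],s['time'],np.round(s['qpos'],2))
im,W=cloud('wrist');cv2.imwrite('pics/w2.png',im)
im,W=cloud('scene');cv2.imwrite('pics/s2.png',im[100:400,100:500])
```

```text
False
[ 0.56822599 -0.40699405  0.07632338] 0.0491849612402796 38.13055694103241 [-0.84259686 -0.0288905   5.50416668] 7.8417
1 [ 0.86  0.38 -0.46  2.1  -0.18  0.51  1.88] 1.1025359229249303
-1 [ 0.28  0.35  0.23  2.14 -0.65  0.58 -0.83] 1.6049106132812445
[ 0.46824288 -0.23620834  0.18750906] [ 0.46793637 -0.23559933  0.18792866] 0.04892699910798026 [ 0.61480575 -0.39070876 -0.79526509] 9.675 [ 0.86  0.38 -0.46  2.1  -0.18  0.51  1.88]
```

View pics/w2.png

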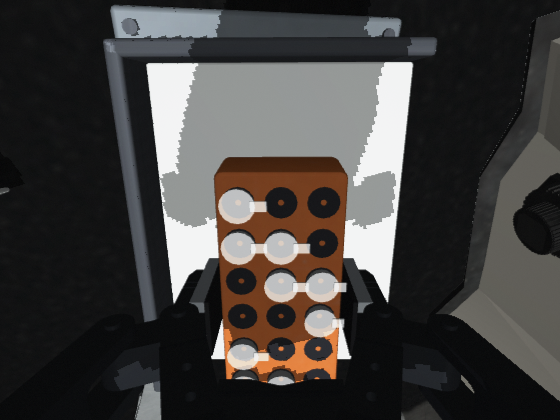

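The wrist view shows the block square to the fences, with its leading end at (281,165) and well clear of both fences. I'll lower it to contact and release.

Run:
```python
from h import *
env.movel(plate([.095,.072,.083]),velocity=.1)
hit=env.movel(plate([.095,.072,.070]),velocity=.02,stop_force=2.5)
s=env.get_state();print(hit,Rp.inv().apply(s['tcp_pos']-P0),s['force'],s['time'])
env.grip(.085)
p=Rp.inv().apply(np.array(env.get_state()['tcp_pos'])-P0)
env.movel(plate(p+[0,0,.11]),velocity=.2)
env.movel([.47,-.36,.28],velocity=.3)
s=env.get_state();print(s['tcp_pos'],s['time'],s['force'],s['opening'])
im,W=cloud('top');cv2.imwrite('pics/t3.png',cv2.resize(im[165:310,150:320],None,fx=4,fy=4));np.save('t3.npy',W);cv2.imwrite('t3.png',im)
k=np.zeros((420,560),bool);k[205:310,155:262]=1
k&=(im[...,2]>130)&(im[...,0]<90)
if k.sum()>100:
    Q=Rp.inv().apply(W[k]-P0);print(k.sum(),np.percentile(Q,[3,50,97],axis=0).round(4)*1000)
    print(cv2.minAreaRect((Q[:,:2]*1000).astype(np.float32)))
```

```text
True [0.09527046 0.07168728 0.07556818] [-0.63755112 -0.09327998  4.75087325] 10.8
[ 0.46986872 -0.35983486  0.27822924] 12.5083 [-0.847697    0.70287275 -0.38005796] 0.08511922037190278
359 [[  5.9   5.7   9.1]
 [ 66.1  35.4  25.4]
 [105.2  49.3  29. ]]
((80.25450134277344, 26.334585189819336), (151.8037109375, 47.11725997924805), 0.22366300225257874)
```

View pics/t3.png

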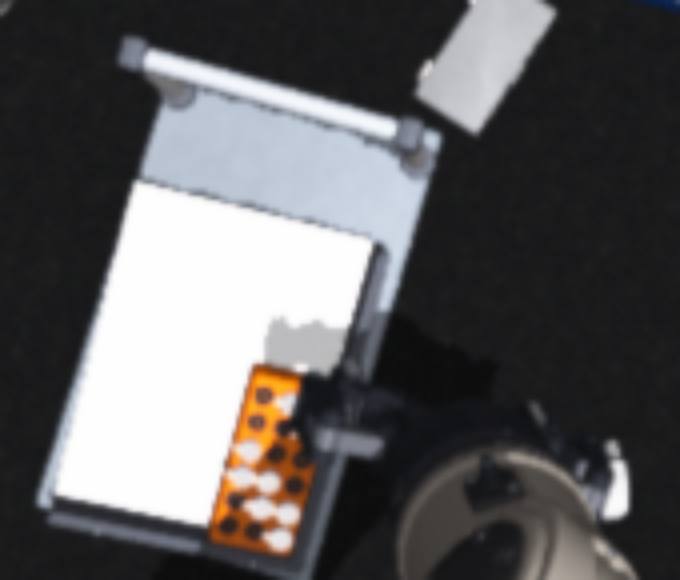

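The top view shows the block seated in the corner (crop about (258,455)), parallel to the fences. Its extents are x 0–105 and y 0–50. Next, the card.

Run:
```python
from h import *
env.reach([.427,-.4187,.27],down(np.radians(1.5)))
env.grip(.06)
s=env.get_state();print(s['tcp_pos'],np.round(s['qpos'],2),s['time'])
im,W=cloud('wrist');cv2.imwrite('pics/w4.png',im);np.save('w4.npy',W)
m=np.linalg.norm(W[...,:2]-[.427,-.4187],axis=-1)<.07
z=W[...,2]
for lo,hi in((.066,.075),(.058,.075),(.01,.075)):
    k=m&(z>lo)&(z<hi);P=W[k]
    print(lo,k.sum(),cv2.minAreaRect((P[:,:2]*1000).astype(np.float32)),np.percentile(P,[2,50,98],axis=0).round(4).tolist())
    if k.sum()>9:
        c=P[:,:2].mean(0);v=np.linalg.svd(P[:,:2]-c,full_matrices=False)[2][0];print('  axis',c,np.degrees(np.arctan2(-v[0],v[1]))) 
W=W
P=W[m&(z>.03)&(z<.075)]
for h in np.arange(.055,.072,.003):
    k=P[abs(P[:,2]-h)<.0015]; print(round(h,3),len(k),k[:,0].min().round(4) if len(k) else '',k[:,0].max().round(4) if len(k) else '')
```

```text
[ 0.42692502 -0.41876089  0.26998034] [ 0.68  0.39 -0.01  1.78  0.    0.98  0.69] 14.1417
0.066 1106 ((425.6235656738281, -419.884033203125), (12.52969741821289, 79.64775848388672), 2.740121364593506) [[0.4202, -0.458, 0.0661], [0.4253, -0.4174, 0.0684], [0.4307, -0.3815, 0.0707]]
  axis [ 0.42535943 -0.41821127] -178.46716472931746
0.058 2837 ((425.44805908203125, -419.9823303222656), (27.900100708007812, 80.12017059326172), 2.255202531814575) [[0.413, -0.4579, 0.0582], [0.4254, -0.4171, 0.0646], [0.4379, -0.3813, 0.0704]]
  axis [ 0.42540659 -0.41802077] -178.32257222352197
0.01 3760 ((425.45294189453125, -420.0895690917969), (41.140689849853516, 80.16687774658203), 1.360481858253479) [[0.4067, -0.4579, 0.0112], [0.4254, -0.4165, 0.0625], [0.4442, -0.3807, 0.0703]]
  axis [ 0.42540312 -0.41747845] -178.39418110933198
0.055 161 0.4094 0.4412
0.058 599 0.4103 0.4406
0.061 635 0.4123 0.4382
0.064 678 0.4154 0.4355
0.067 674 0.418 0.4328
0.07 536 0.4218 0.4298
```

View pics/w4.png

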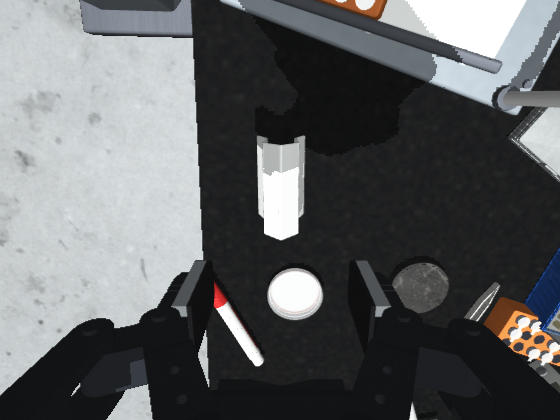

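The wrist view shows the card at (281,190), free-standing, with the dish and pen clear of the finger path. Its fit is centre (0.4256,-0.4195), yaw 1.7°, peak 71 mm, length 80 mm, all matching the sizes given. I'll grasp it and hover over the bar.

Run:
```python
from h import *
o=down(np.radians(1.7))
env.movel([.4256,-.4195,.15],velocity=.2,rot=o)
print(env.movel([.4256,-.4195,.095],velocity=.1,stop_force=10))
env.grip(0,f_grip=25)
s=env.get_state();print(s['tcp_pos'],s['opening'],s['gripper_force'],s['force'],s['time'])
assert .026<s['opening']<.034
env.movel([.4256,-.4195,.31],velocity=.2)
h=bar_mid.copy();h[2]=.31
env.reach(h,down(yaw))
s=env.get_state();print(s['tcp_pos'],s['opening'],s['force'],s['time'],np.round(s['qpos'],2))
im,W=cloud('wrist');cv2.imwrite('pics/w5.png',im);np.save('w5.npy',W)
# bar remeasured in the stand frame
Q=Rs.inv().apply((W.reshape(-1,3)-S0))
k=(Q[:,2]>.145)&(Q[:,2]<.162)&(abs(Q[:,1])<.068)&(abs(Q[:,0]-.128)<.03);B=Q[k]
print(k.sum(),np.percentile(B,[2,50,98],axis=0).round(4).tolist() if k.any() else '')
if k.sum()>20: print('fit x=a*y+b',np.polyfit(B[:,1],B[:,0],1))
# card position in hand
k=(Q[:,2]>.2)&(abs(Q[:,1])<.07)&(abs(Q[:,0]-.128)<.03)&(Q[:,2]<.3);C=Q[k];print('card',k.sum(),np.percentile(C,[2,50,98],axis=0).round(4).tolist() if k.any() else '')
```

```text
False
[ 0.42594431 -0.41984485  0.09574814] 0.02966772973355425 29.35119546018541 [0.10917097 0.98701997 5.22046667] 16.0083
[ 0.64837745 -0.26706152  0.30944519] 0.030017629620847957 [ 0.01584146  0.38141909 -0.13217725] 18.2917 [ 0.31  0.52 -0.02  1.48  0.01  1.15 -0.02]
2091 [[0.1225, -0.0063, 0.1514], [0.1282, 0.0337, 0.1555], [0.134, 0.0667, 0.1573]]
fit x=a*y+b [0.00058211 0.12822739]
card 21515 [[0.1009, -0.0256, 0.2213], [0.1268, 0.007, 0.2768], [0.1539, 0.037, 0.2943]]
```

View pics/w5.png

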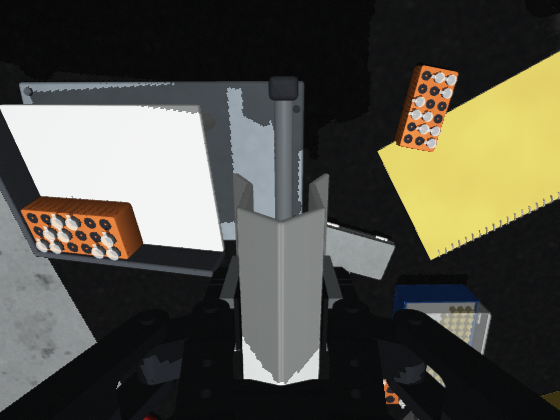

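The wrist view shows the tent centred over the bar (bar at column 284, card ridge at 282). The bar was re-measured at x=128.2 mm in the stand frame, as expected. Lowering it now.

Run:
```python
from h import *
b=bar_mid.copy()
b[2]=.205;print(env.movel(b,velocity=.15,stop_force=8))
b[2]=.180;hit=env.movel(b,velocity=.02,stop_force=2.0)
s=env.get_state();print(hit,s['tcp_pos'],s['force'],s['time'],s['opening'])
p=np.array(s['tcp_pos'])
assert hit and .182<p[2]<.193
env.grip(.055)
env.movel(p+[0,0,.13],velocity=.15)
env.movel([.50,-.42,.33],velocity=.3)
env.dwell(.5)
s=env.get_state();print(s['tcp_pos'],s['time'],s['force'])
im,W=cloud('scene');cv2.imwrite('pics/s6.png',cv2.resize(im[100:350,120:400],None,fx=2.4,fy=2.4,interpolation=cv2.INTER_CUBIC))
for nm in('scene','top'):
    if nm=='top': im,W=cloud('top')
    Q=Rs.inv().apply((W.reshape(-1,3)-S0))
    k=(Q[:,2]>.08)&(Q[:,2]<.2)&(abs(Q[:,1])<.06)&(abs(Q[:,0]-.128)<.035);C=Q[k];print(nm,k.sum(),np.percentile(C,[2,50,98],axis=0).round(4).tolist())
    k=((im[...,2]>130)&(im[...,0]<90)).ravel();B=Rp.inv().apply(W.reshape(-1,3)[k]-P0);B=B[(abs(B[:,2]-.015)<.013)&(abs(B[:,0]-.06)<.1)&(abs(B[:,1]-.05)<.08)]
    print('block',len(B),np.percentile(B,[1,50,99],axis=0).round(4).tolist() if len(B) else '')
```

```text
False
True [ 0.64986262 -0.26528449  0.18901271] [ 2.15711099 -0.78182047  1.23361284] 19.9917 0.029243441909897753
[ 0.50022953 -0.41977451  0.32997601] 22.7417 [0.40797616 0.86911098 0.32784769]
scene 175 [[0.1045, -0.0589, 0.0935], [0.1226, -0.0189, 0.1052], [0.1479, 0.0387, 0.1571]]
block 397 [[0.0009, 0.0005, 0.0196], [0.0509, 0.0203, 0.0254], [0.1022, 0.0474, 0.0277]]
top 830 [[0.1059, -0.053, 0.0956], [0.1241, 0.0, 0.1531], [0.1495, 0.0532, 0.1635]]
block 325 [[0.0022, 0.0018, 0.0177], [0.0584, 0.0279, 0.0254], [0.1051, 0.0495, 0.0277]]
```

View pics/s6.png

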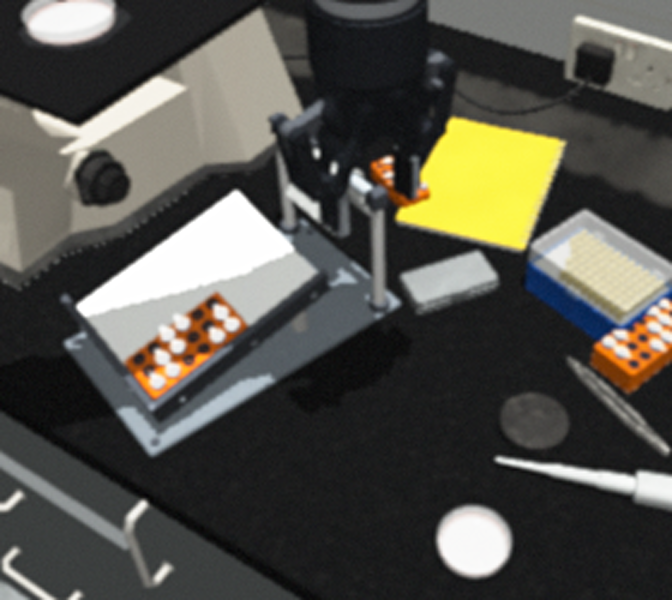

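The picture shows the block seated in the corner at (185,345), but the gripper hides the card. The depth gives the card peak at 163 mm, as expected when hung. I'll clear the arm and look once more.

Run:
```python
from h import *
env.movel([.42,-.55,.36],velocity=.3);env.dwell(.3)
s=env.get_state();print(s['tcp_pos'],s['time'])
a=camera('scene')[0];b=camera('top')[0]
f=lambda x,k:cv2.resize(x,None,fx=k,fy=k,interpolation=cv2.INTER_CUBIC)
A=f(a[120:290,130:330],2);B=f(b[165:310,150:320],2)
c=np.zeros((340,740,3),np.uint8);c[:,:400]=A;c[:290,400:]=B
cv2.imwrite('pics/f7.png',c)
```

```text
[ 0.42092856 -0.54896317  0.35986391] 23.8083
```

View pics/f7.png

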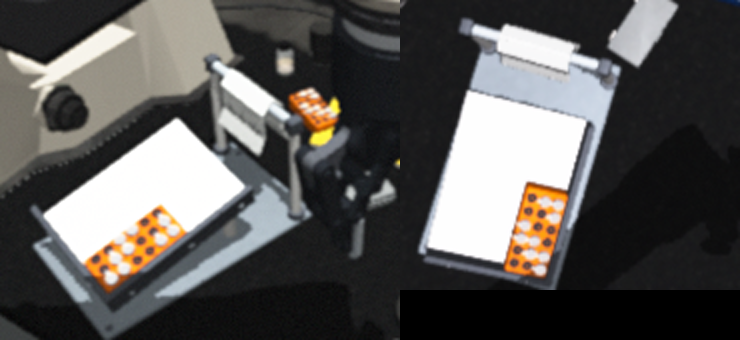

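The picture shows the card hung over the bar with a flap on each side (left view (245,110), right view (538,50)), and the block snug in the corner.

```bash
python3 -c "
from h import *
print(job.job_done())"
```

```text
the job is handed in; nothing more can be done
None
```

The block slid down and is seated snug in the plate's corner, the scale card hangs over the bar with one flap on each side, and the job was handed in at about 24 s of the 72 s allowed, with no verdict returned.

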